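# Stroke the featherboard's fingers to test their spring

### The arm

A 6-joint arm with a two-finger parallel gripper is mounted at the origin on the work surface. World frame = base frame: x ahead of the robot, y to its left, z up, the work surface at z = 0. Lengths are in m, angles in rad, forces in N, time in s.
With the tool pointing down it reaches from about 0.375 to 0.925 m from the base axis. Payload 5.7 kg.
Tool frame: the origin (TCP) lies midway between the tips of the shut fingers; the grasp point (between the pads) lies 19 mm behind it (robot.grip_point_offset is the z of the grasp point in the tool frame, in m); z points along the fingers, y is the direction in which the jaws open and shut (so a half turn about z gives the same grasp; the last joint's range is limited). The gripper opens to 88 mm and grips with 3 to 60 N. Pads are 20 mm wide; open, the fingers measure 115 mm over their backs; the gripper's body (75 mm by 178 mm) begins 61 mm behind the grasp point.
Start: joints at [0.994, 0.359, 1.51, -0, 1.272, -0.115], TCP at [0.267, 0.537, 0.223] pointing down, gripper open.
Joint ranges: [-2.97, 2.97], [-1.01, 2.36], [0.21, 2.38], [-0.96, 4.11], [0.2, 2.71], [-2.98, 2.98]. Speed limits (rad/s): [2.39, 2.39, 3.14, 3.14, 3.14, 3.14].

### API

Orientations are given as a rotation vector (axis times angle).
In Python, from cell import observe, read_camera, camera_params, job_done, models, robot gives the robot as it stands.
- The arm moves only by the tool carry_out, never from a script. Its argument "rows" is a list of rows, each an object of numbers: "tx", "ty", "tz": the shift along the world's x, y, z in m; "rx", "ry", "rz": the turn, a rotation vector about the world's x, y, z in degrees; "fingers": the finger opening in m, from 0 to 0.0878. In form: [{"tx": .., "ty": .., "tz": .., "rx": .., "ry": .., "rz": .., "fingers": ..}, ...]. A call has 1 to 5 rows; each row shifts and turns the commanded pose from where the row before left it; what a row does not reach is not made up. A row lasts 1/8 s, in which the tool goes at most 62.5 mm and 10.7 degrees, less where a joint would pass 70% of its speed; a pose out of reach is approached as far as the arm can. A call with a gripper value outside its range is refused whole. The fingers move at their own pace and stop on an object; "force" is the grip in N (left out, the last holds). Time passes only in rows, so rows that do not move let the fingers close. It gives the time, the measured TCP pose, the force and the opening at its end, in the units of the state.
- observe(): the state, without advancing time (a new reading comes with each control period).
- read_camera(name): name is "side" or "top" or "wrist"; returns the picture (384x512x3 uint8, red, green, blue); there is no depth.
- camera_params(name): a dict with "camera_matrix" (3x3 intrinsics, pixels), "rvec" (rotation vector, rad) and "tvec" (3), from world to camera coordinates, as OpenCV has them. Camera axes: x right, y down, z forward; pixel columns grow to the right and rows downward; lengths in m; the calibration is good to about 2 mm. A picture is of the moment at which its call begins: read the wrist's pose just before it. camera_params takes no time and is no camera call; for the wrist camera it gives the pose at the moment of the call.
- job_done(): hands the job in, once; it reports no verdict.
Trained networks look in the newest picture that a camera, given by its name, has taken for a name from the list of things; names that differ only in an ending like _2 or _b are one class to them, and where a whole thing is asked for, a point or a joint stands for the part that bears it (a point fixed in the world has none). Each returns a list of dicts, best first, with "confidence" (0 to 1); they miss things now and then, are a little off and sometimes report something else, mostly with a low value. They report only what shows in the picture. A call takes as long as a camera call. They do not tell look-alikes from the thing itself.
- models.look_for(camera, thing): "location" ([x, y, z] in m, in world coordinates, good to about 4 mm: the middle of the surface that is visible of it).
- models.trace(camera, thing): "mask" (384x512 bool, what is visible of it).
- models.pinpoint(camera, thing): "location" ([x, y, z] in m, in world coordinates, good to about 4 mm: a listed point, or the origin of a listed thing).
The state is a dict: "t": time; "joint_pos": joint angles; "qd": joint speeds; "joint_torque": joint torques, N m; "ee_pos": TCP position; "eef_rot": TCP orientation; "wrist_force": force on the tool from outside, world axes, zero at the start; "ft_torque": the same for the moment, N m; "grip_width": finger opening in m.
Only numpy, scipy, OpenCV 4.12 (cv2) and the standard library are available. Lean on these libraries where they do the work, as an engineer would, in place of code of your own. Each camera call takes 0.05 s, during which the arm holds its last target. There are 200 camera calls.

### The job

Test the yellow featherboard that stands clamped in the vise: bring the fingertips (best kept together) in from beyond the end of the row and stroke lightly along the tips of its seven springy fingers, the way they lean, so that each in turn, from the red first one to the last, bends several millimetres at its tip and springs back. Do not press hard or bend any finger right over, and finish clear of it with all seven back at rest. Nothing needs gripping: lift nothing, and leave the loose things on the bench where they are.

Things in the scene. Friction and masses are not known exactly. Their poses are not given: they have to be found in the camera images.
- featherboard: Yellow plastic featherboard: seven springy fingers in a row, pointing up, on a body 168 x 20 mm (top at 100 mm), clamped in a wooden vise fixed to the bench (sole 170 x 110 mm, jaws 150 x 77 mm, 82 mm high; screw and bar out to 85 mm on the -y side). Origin at bench height, below the middle of the row of tips. x: along the row from first to last finger, the way they lean; z up.
- first_tip (a point): tip of the first finger, the red one (the others are yellow), at the row's -x end, 66 mm from the middle and 143 mm above the bench at rest; it moves with the finger. Fingers are 22 mm apart, 50 mm long, 6 mm thick along the row, 20 mm wide across it, and lean 30 degrees from upright, so each root lies 25 mm behind (-x of) its tip and 43 mm below it.
- last_tip (a point): tip of the seventh and last finger, at the row's +x end, 66 mm from the middle and 143 mm above the bench at rest; it moves with the finger. A tip pushed towards the featherboard's +x, or down, bends its finger over; pushed towards -x it does not give at all.
- finger1 (a joint): bend of the first finger about its root, rad: 0 at rest, more as its tip goes towards +x and down, stop at 0.75. A light spring returns it: about 1.9 N down on the tip bends it 0.1 rad (tip 2.7 mm lower), 2.8 N 0.25 rad (7.5 mm lower), 4.1 N 0.5 rad (17 mm lower).
- finger2 (a joint): bend of the second finger about its root, rad: 0 at rest, more as its tip goes towards +x and down; spring as for the first.
- finger3 (a joint): bend of the third finger about its root, rad: 0 at rest, more as its tip goes towards +x and down; spring as for the first.
- finger4 (a joint): bend of the fourth finger about its root, rad: 0 at rest, more as its tip goes towards +x and down; spring as for the first.
- finger5 (a joint): bend of the fifth finger about its root, rad: 0 at rest, more as its tip goes towards +x and down; spring as for the first.
- finger6 (a joint): bend of the sixth finger about its root, rad: 0 at rest, more as its tip goes towards +x and down; spring as for the first.
- finger7 (a joint): bend of the seventh finger about its root, rad: 0 at rest, more as its tip goes towards +x and down; spring as for the first.
- offcut: loose block of pale wood, 85 x 36 x 30 mm high, lying beside the vise; origin at the centre of its underside. Leave alone.
- sanding_block: loose cork sanding block with a black rubber sole, 102 x 57 x 32 mm high, lying beside the vise; origin at the centre of its underside. Leave alone.
- glue_bottle: loose blue glue bottle with an orange cap, 54 mm across, 130 mm high, standing; origin at the centre of its underside. Leave alone.
- stain_can: loose steel can with a red label, 70 mm across, 90 mm high, standing; origin at the centre of its underside. Leave alone.
There are look-alikes about, which are no part of the job. What is meant by the featherboard is not black, blue or green, and is the larger of those in its own colour.

How it is judged:
By the outcome, as a careful person would: the job done as asked, in the order asked, and still so for the second after the job is handed in, with the robot touching nothing.
It also fails if it takes over 43 s, if anything falls off the work surface, if the arm or the gripper's body presses on something with over 40 N, if the wrist force passes 120 N, or if a joint passes its speed limit or range.

## Working session

There is one attempt and no reset: what is moved stays moved. The work goes in short steps, Python scripts to look and compute and a tool call to move; the robot and the scene stay as the last step left them, time stands still between calls to the robot, and variables do not carry over. Pictures are saved under pics/ and viewed, about 8 in all and at most 12, crops included, and the job is handed in when it is done.

Besides the shell and the picture viewer there is one more tool, called after "Call:" as a command line: name --argument value ..., lists and objects as JSON in quotes. carry_out: Moves the arm, as the interface text tells. Its arguments: {"type":"object","properties":{"rows":{"type":"array","items":{"type":"object","properties":{"tx":{"type":"number"},"ty":{"type":"number"},"tz":{"type":"number"},"rx":{"type":"number"},"ry":{"type":"number"},"rz":{"type":"number"},"fingers":{"type":"number"}}}},"force":{"type":"number"}},"required":["rows"]}

```bash
mkdir -p pics && python3 - <<'E'
from cell import observe, read_camera, models
import cv2,numpy as np
o=observe();print(o['t'],o['ee_pos'],o['eef_rot'])
ims=[]
for c in('side','top'):
    im=read_camera(c);cv2.imwrite(f'pics/{c}0.png',im[:,:,::-1])
    ims.append(im)
    for th in('featherboard','first_tip','last_tip'):
        for d in models.pinpoint(c,th)[:4]:print(c,th,np.round(d['location'],4),round(d['confidence'],2))
E
```

```text
0.0 [0.26700008 0.53652875 0.22179938] [-7.18935707e-01 -3.05761683e+00  2.78519764e-03]
side featherboard [ 0.6998  0.1768 -0.0029] 0.9
side featherboard [ 0.3259 -0.1781  0.0016] 0.75
side featherboard [0.3417 0.2897 0.0013] 0.74
side featherboard [3.58e-01 5.99e-02 3.00e-04] 0.71
side first_tip [0.2728 0.2859 0.1464] 0.63
side first_tip [ 0.2646 -0.1647  0.1444] 0.52
side first_tip [0.4989 0.0164 0.1434] 0.5
side first_tip [0.6584 0.1727 0.0962] 0.45
side last_tip [ 0.3879 -0.1915  0.1474] 0.66
side last_tip [0.7437 0.1867 0.0963] 0.54
side last_tip [0.6281 0.0132 0.1406] 0.47
side last_tip [0.4067 0.2897 0.1403] 0.44
top featherboard [ 0.3655  0.0573 -0.003 ] 0.98
top featherboard [ 0.3417  0.2857 -0.0008] 0.88
top featherboard [0.697  0.1744 0.0024] 0.72
top featherboard [ 0.3258 -0.1716 -0.0016] 0.64
top first_tip [0.3174 0.0471 0.0976] 0.56
top first_tip [0.4969 0.0199 0.142 ] 0.47
top first_tip [0.2749 0.2861 0.1401] 0.47
top first_tip [ 0.2642 -0.1602  0.1414] 0.46
top last_tip [0.4054 0.0645 0.0979] 0.54
top last_tip [0.6305 0.0176 0.145 ] 0.53
top last_tip [ 0.3872 -0.1922  0.1444] 0.51
top last_tip [0.4079 0.2873 0.142 ] 0.48
```

```bash
python3 - <<'E'
import cv2,numpy as np
a=cv2.imread('pics/side0.png');b=cv2.imread('pics/top0.png')
c=cv2.resize(np.vstack([a,b]),None,fx=.78,fy=.78)
cv2.imwrite('pics/c0.png',c)
E
```

```text
(no output)
```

View pics/c0.png

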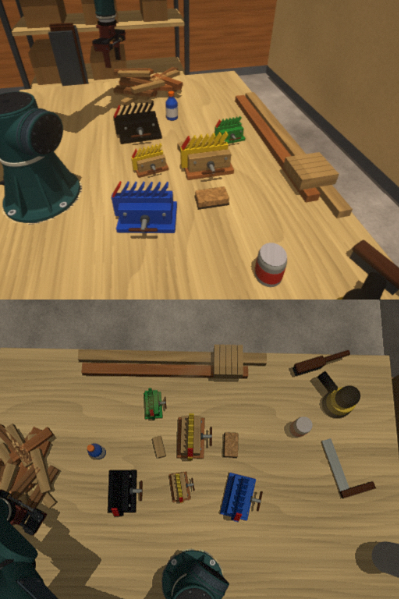

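The large yellow board is at side (263,199) and top (246,176). The look-alikes are the small yellow board (top 230,240), and the black, blue and green ones. The large yellow one is the board meant, since it is the larger of the two yellows. I'll confirm it in an enlarged crop with the estimated tips projected.

```bash
cat > h.py <<'E'
import cv2,numpy as np
from cell import *
def proj(c,P):
    k=camera_params(c);return cv2.projectPoints(np.float64(P).reshape(-1,1,3),np.float64(k['rvec']),np.float64(k['tvec']),np.float64(k['camera_matrix']),None)[0].reshape(-1,2)
def P34(c):
    k=camera_params(c);R=cv2.Rodrigues(np.float64(k['rvec']))[0];return np.float64(k['camera_matrix'])@np.c_[R,np.float64(k['tvec']).reshape(3)]
E
python3 - <<'E'
from h import *
T=[[.498,.018,.143],[.6295,.0155,.143]]
out=[]
for c,s in(('side',5),('top',6)):
    im=cv2.imread(f'pics/{c}0.png');p=proj(c,T);m=p.mean(0).astype(int)
    w=400//(2*s);x0,y0=m[0]-w,m[1]-w
    cr=cv2.resize(im[y0:m[1]+w,x0:m[0]+w],None,fx=s,fy=s,interpolation=cv2.INTER_CUBIC)
    for q in p:cv2.circle(cr,tuple(int(v) for v in (q-[x0,y0]+.5)*s),3,(255,0,255),1)
    print(c,s,x0,y0,p.round(1).tolist(),cr.shape)
    out.append(cv2.resize(cr,(400,400)) if 0 else cv2.copyMakeBorder(cr,0,400-cr.shape[0],0,400-cr.shape[1],0))
cv2.imwrite('pics/c1.png',np.hstack(out))
for c in('side','top'):
  for t in('glue_bottle','offcut','sanding_block'):
    print(c,t,[(np.round(d['location'],3),round(d['confidence'],2)) for d in models.pinpoint(c,t)[:1]])
E
```

```text
side 5 226 132 [[242.5, 175.6], [290.7, 170.1]] (400, 400, 3)
top 6 211 134 [[243.5, 189.7], [245.1, 145.4]] (396, 396, 3)
side glue_bottle [(array([0.494, 0.389, 0.   ]), 0.79)]
side offcut [(array([0.52 , 0.145, 0.002]), 0.38)]
side sanding_block [(array([ 0.537, -0.149, -0.004]), 0.74)]
top glue_bottle [(array([0.494, 0.39 , 0.   ]), 0.89)]
top offcut [(array([0.52 , 0.141, 0.005]), 0.53)]
top sanding_block [(array([ 0.536, -0.15 ,  0.   ]), 0.98)]
```

View pics/c1.png

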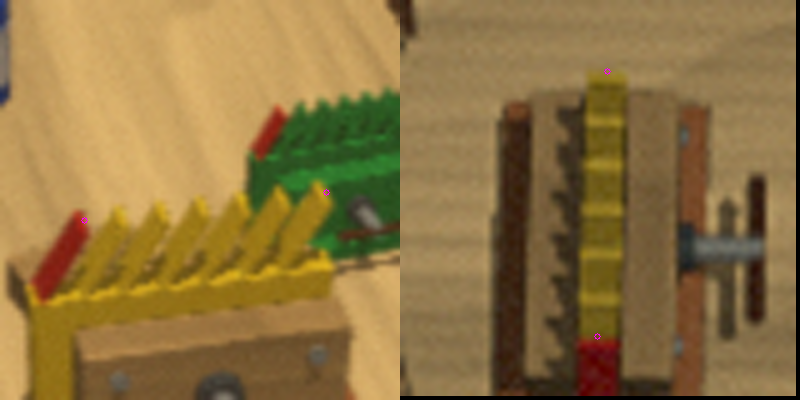

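Confirmed: the large yellow board with the red first finger at crop (60,255) is the target. Its row runs along about +x (yaw ≈ -1°). The projected tips (crop 85,220 / 325,192) lie on the first and last fingers. I'll shut the fingers and travel to beyond the -x end.

Call:
carry_out --rows '[{"tx": 0.019, "ty": -0.052, "rz": 2.5, "fingers": 0}, {"tx": 0.019, "ty": -0.052, "rz": 2.5, "fingers": 0}, {"tx": 0.019, "ty": -0.052, "rz": 2.5, "fingers": 0}, {"tx": 0.019, "ty": -0.052, "rz": 2.5, "fingers": 0}, {"tx": 0.019, "ty": -0.052, "rz": 2.5, "fingers": 0}]' --force 10

```text
schema error: expected keys tx, ty, tz, rx, ry, rz, fingers
```

Call:
carry_out --rows '[{"tx": 0.019, "ty": -0.052, "rz": 2.5, "fingers": 0}, {"tx": 0.019, "ty": -0.052, "rz": 2.5, "fingers": 0}, {"tx": 0.019, "ty": -0.052, "rz": 2.5, "fingers": 0}, {"tx": 0.019, "ty": -0.052, "rz": 2.5, "fingers": 0}, {"tx": 0.019, "ty": -0.052, "rz": 2.5, "fingers": 0}]'

```text
schema error: expected keys tx, ty, tz, rx, ry, rz, fingers
```

Call:
carry_out --rows '[{"tx": 0.019, "ty": -0.052, "tz": 0, "rx": 0, "ry": 0, "rz": 2.5, "fingers": 0}, {"tx": 0.019, "ty": -0.052, "tz": 0, "rx": 0, "ry": 0, "rz": 2.5, "fingers": 0}, {"tx": 0.019, "ty": -0.052, "tz": 0, "rx": 0, "ry": 0, "rz": 2.5, "fingers": 0}, {"tx": 0.019, "ty": -0.052, "tz": 0, "rx": 0, "ry": 0, "rz": 2.5, "fingers": 0}, {"tx": 0.019, "ty": -0.052, "tz": 0, "rx": 0, "ry": 0, "rz": 2.5, "fingers": 0}]' --force 10

```text
t: 1.32
ee_pos: [0.3628, 0.2756, 0.2229]
eef_rot: [0.379, 3.118, 0.0]
wrist_force: [0.2, 0.3, 0.2]
grip_width: 0.0412
```

Call:
carry_out --rows '[{"tx": 0.019, "ty": -0.052, "tz": 0, "rx": 0, "ry": 0, "rz": 2.5, "fingers": 0}, {"tx": 0.019, "ty": -0.052, "tz": 0, "rx": 0, "ry": 0, "rz": 2.5, "fingers": 0}, {"tx": 0.019, "ty": -0.052, "tz": 0, "rx": 0, "ry": 0, "rz": 2.5, "fingers": 0}, {"tx": 0.019, "ty": -0.052, "tz": 0, "rx": 0, "ry": 0, "rz": 2.5, "fingers": 0}, {"tx": 0.015, "ty": -0.049, "tz": 0, "rx": 0, "ry": 0, "rz": 2.5, "fingers": 0}]'

```text
t: 1.95
ee_pos: [0.4541, 0.0182, 0.223]
eef_rot: [0.038, 3.14, -0.0]
wrist_force: [0.8, 0.3, -0.8]
grip_width: 0.0004
```

Call:
carry_out --rows '[{"tx": 0, "ty": 0, "tz": -0.03, "rx": 0, "ry": 0, "rz": 0, "fingers": 0}, {"tx": 0, "ty": 0, "tz": -0.03, "rx": 0, "ry": 0, "rz": 0, "fingers": 0}, {"tx": 0, "ty": 0, "tz": -0.02, "rx": 0, "ry": 0, "rz": 0, "fingers": 0}, {"tx": 0, "ty": 0, "tz": 0, "rx": 0, "ry": 0, "rz": 0, "fingers": 0}]'

```text
t: 2.45
ee_pos: [0.4521, 0.0202, 0.1416]
eef_rot: [-0.04, -3.138, -0.0]
wrist_force: [0.4, 0.5, -0.4]
grip_width: 0.0004
```

```bash
python3 - <<'E'
from h import *
T=[[.498,.018,.143],[.6295,.0155,.143],[.4521,.0202,.1416]]
im=read_camera('side')[:,:,::-1];p=proj('side',T)
x0,y0,s=205,120,6
cr=cv2.resize(im[y0:y0+90,x0:x0+110],None,fx=s,fy=s,interpolation=cv2.INTER_CUBIC)
for q in p:cv2.circle(cr,tuple(int(v) for v in (q-[x0,y0]+.5)*s),3,(255,0,255),1)
cv2.imwrite('pics/c2.png',cr)
k=camera_params('wrist');wr=read_camera('wrist')
for t in('first_tip','last_tip'):
  for c in('wrist','side','top'):
    if c=='top' and t=='first_tip':read_camera('top')
    print(t,c,[(np.round(d['location'],4),round(d['confidence'],2)) for d in models.pinpoint(c,t)if .48<d['location'][0]<.65 and abs(d['location'][1])<.05])
o=observe();print(o['t'],o['ee_pos'])
E
```

```text
first_tip wrist []
first_tip side [(array([0.4988, 0.0149, 0.1427]), 0.62)]
first_tip top []
last_tip wrist []
last_tip side [(array([0.6286, 0.0161, 0.1401]), 0.44)]
last_tip top [(array([0.6263, 0.0179, 0.1431]), 0.54)]
2.9 [0.45367548 0.0201548  0.14316468]
```

View pics/c2.png

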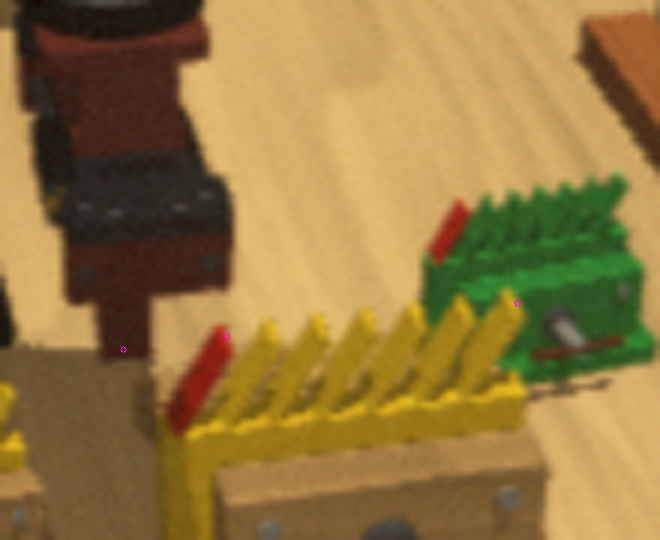

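The side view shows the shut fingertips (crop 125,357) just behind the red finger (crop 222,330), in line with the row and about level with the tips, matching the calibration. I'll go 5.5 mm lower and start the stroke, watching the force.

Call:
carry_out --rows '[{"tx": 0, "ty": -0.001, "tz": -0.0055, "rx": 0, "ry": 0, "rz": 0, "fingers": 0}, {"tx": 0.01, "ty": 0, "tz": 0, "rx": 0, "ry": 0, "rz": 0, "fingers": 0}, {"tx": 0.01, "ty": 0, "tz": 0, "rx": 0, "ry": 0, "rz": 0, "fingers": 0}, {"tx": 0.01, "ty": 0, "tz": 0, "rx": 0, "ry": 0, "rz": 0, "fingers": 0}, {"tx": 0.005, "ty": 0, "tz": 0, "rx": 0, "ry": 0, "rz": 0, "fingers": 0}]'

```text
t: 3.52
ee_pos: [0.4886, 0.0191, 0.1369]
eef_rot: [-0.04, -3.14, 0.0]
wrist_force: [-2.5, -1.2, -0.1]
grip_width: 0.0003
```

Call:
carry_out --rows '[{"tx": 0.005, "ty": 0, "tz": 0, "rx": 0, "ry": 0, "rz": 0, "fingers": 0}, {"tx": 0.005, "ty": 0, "tz": 0, "rx": 0, "ry": 0, "rz": 0, "fingers": 0}, {"tx": 0.005, "ty": 0, "tz": 0, "rx": 0, "ry": 0, "rz": 0, "fingers": 0}]'

```text
t: 3.9
ee_pos: [0.5035, 0.0191, 0.1372]
eef_rot: [-0.04, -3.141, 0.0]
wrist_force: [-1.3, 0.1, 1.7]
grip_width: 0.0007
```

```bash
python3 - <<'E'
from h import *
im=read_camera('side')[:,:,::-1]
x0,y0,s=205,120,6
cv2.imwrite('pics/c3.png',cv2.resize(im[y0:y0+90,x0:x0+110],None,fx=s,fy=s,interpolation=cv2.INTER_CUBIC))
o=observe();print(o['t'],o['ee_pos'],o['wrist_force'])
E
```

```text
3.95 [0.50420783 0.01910824 0.13727767] [-1.18620908 -0.06463788  1.71315917]
```

View pics/c3.png

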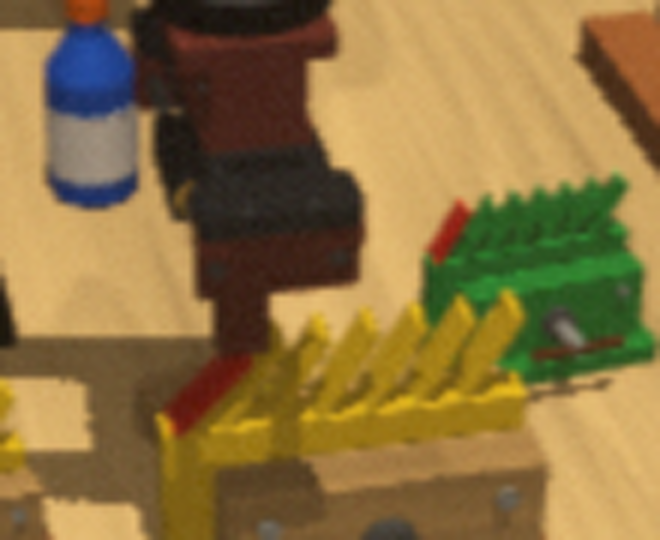

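The red finger is bent under the fingertips. Its tip moved from crop (222,330) to (245,357), roughly 10 mm along and 6–8 mm down, with under 3 N on the wrist. I'll carry on at this height.

Call:
carry_out --rows '[{"tx": 0.005, "ty": -0.0005, "tz": 0, "rx": 0, "ry": 0, "rz": 0, "fingers": 0}, {"tx": 0.005, "ty": 0, "tz": 0, "rx": 0, "ry": 0, "rz": 0, "fingers": 0}, {"tx": 0.005, "ty": 0, "tz": 0, "rx": 0, "ry": 0, "rz": 0, "fingers": 0}, {"tx": 0.005, "ty": 0, "tz": 0, "rx": 0, "ry": 0, "rz": 0, "fingers": 0}, {"tx": 0.005, "ty": 0, "tz": 0, "rx": 0, "ry": 0, "rz": 0, "fingers": 0}]'

```text
t: 4.58
ee_pos: [0.5285, 0.0186, 0.1371]
eef_rot: [-0.04, -3.141, 0.0]
wrist_force: [-3.3, 1.5, 1.4]
grip_width: 0.0009
```

Call:
carry_out --rows '[{"tx": 0.005, "ty": -0.0005, "tz": 0, "rx": 0, "ry": 0, "rz": 0, "fingers": 0}, {"tx": 0.005, "ty": 0, "tz": 0, "rx": 0, "ry": 0, "rz": 0, "fingers": 0}, {"tx": 0.005, "ty": 0, "tz": 0, "rx": 0, "ry": 0, "rz": 0, "fingers": 0}, {"tx": 0.005, "ty": 0, "tz": 0, "rx": 0, "ry": 0, "rz": 0, "fingers": 0}, {"tx": 0.005, "ty": 0, "tz": 0, "rx": 0, "ry": 0, "rz": 0, "fingers": 0}]'

```text
t: 5.2
ee_pos: [0.5532, 0.0181, 0.137]
eef_rot: [-0.04, -3.14, 0.0]
wrist_force: [-3.7, 0.5, 1.4]
grip_width: 0.0007
```

```bash
python3 - <<'E'
from h import *
im=read_camera('side')[:,:,::-1]
x0,y0,s=205,120,6
cv2.imwrite('pics/c4.png',cv2.resize(im[y0:y0+90,x0:x0+110],None,fx=s,fy=s,interpolation=cv2.INTER_CUBIC))
o=observe();print(o['t'],o['ee_pos'],o['wrist_force'])
E
```

```text
5.25 [0.55393337 0.01809014 0.1370351 ] [-2.18977151 -0.56248936  1.45534857]
```

View pics/c4.png

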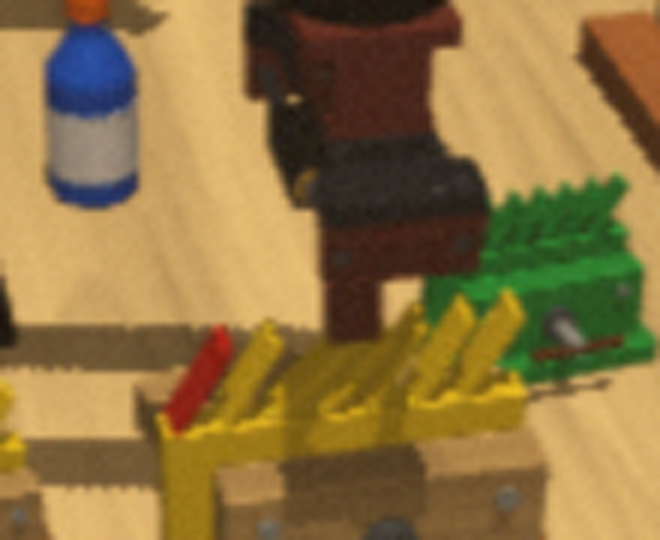

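Fingers 1 and 2 (crop 222,330 and 270,325) have sprung back. Fingers 3 and 4 are bent under the tool (crop 330–380,345), as expected. I'll continue.

Call:
carry_out --rows '[{"tx": 0.005, "ty": -0.0005, "tz": 0, "rx": 0, "ry": 0, "rz": 0, "fingers": 0}, {"tx": 0.005, "ty": 0, "tz": 0, "rx": 0, "ry": 0, "rz": 0, "fingers": 0}, {"tx": 0.005, "ty": 0, "tz": 0, "rx": 0, "ry": 0, "rz": 0, "fingers": 0}, {"tx": 0.005, "ty": 0, "tz": 0, "rx": 0, "ry": 0, "rz": 0, "fingers": 0}, {"tx": 0.005, "ty": 0, "tz": 0, "rx": 0, "ry": 0, "rz": 0, "fingers": 0}]'

```text
t: 5.88
ee_pos: [0.578, 0.0176, 0.1369]
eef_rot: [-0.04, -3.14, 0.0]
wrist_force: [-4.2, 0.7, 2.0]
grip_width: 0.0005
```

Call:
carry_out --rows '[{"tx": 0.005, "ty": -0.0005, "tz": 0, "rx": 0, "ry": 0, "rz": 0, "fingers": 0}, {"tx": 0.005, "ty": 0, "tz": 0, "rx": 0, "ry": 0, "rz": 0, "fingers": 0}, {"tx": 0.005, "ty": 0, "tz": 0, "rx": 0, "ry": 0, "rz": 0, "fingers": 0}, {"tx": 0.005, "ty": 0, "tz": 0, "rx": 0, "ry": 0, "rz": 0, "fingers": 0}, {"tx": 0.005, "ty": 0, "tz": 0, "rx": 0, "ry": 0, "rz": 0, "fingers": 0}]'

```text
t: 6.5
ee_pos: [0.6033, 0.0172, 0.137]
eef_rot: [-0.04, -3.141, 0.0]
wrist_force: [-2.0, 0.6, 2.5]
grip_width: 0.0006
```

Call:
carry_out --rows '[{"tx": 0.005, "ty": 0, "tz": 0, "rx": 0, "ry": 0, "rz": 0, "fingers": 0}, {"tx": 0.005, "ty": 0, "tz": 0, "rx": 0, "ry": 0, "rz": 0, "fingers": 0}, {"tx": 0.005, "ty": 0, "tz": 0, "rx": 0, "ry": 0, "rz": 0, "fingers": 0}, {"tx": 0.005, "ty": 0, "tz": 0, "rx": 0, "ry": 0, "rz": 0, "fingers": 0}, {"tx": 0.005, "ty": 0, "tz": 0, "rx": 0, "ry": 0, "rz": 0, "fingers": 0}]'

```text
t: 7.12
ee_pos: [0.629, 0.0171, 0.1372]
eef_rot: [0.04, 3.14, -0.0]
wrist_force: [-0.6, 0.4, 1.3]
grip_width: 0.0005
```

```bash
python3 - <<'E'
from h import *
im=read_camera('side')[:,:,::-1]
x0,y0,s=205,120,6
cv2.imwrite('pics/c5.png',cv2.resize(im[y0:y0+90,x0:x0+110],None,fx=s,fy=s,interpolation=cv2.INTER_CUBIC))
o=observe();print(o['t'],o['ee_pos'],o['wrist_force'])
E
```

```text
7.175 [0.63013163 0.01705418 0.1374064 ] [-0.88368257  0.07455914  1.73608948]
```

View pics/c5.png

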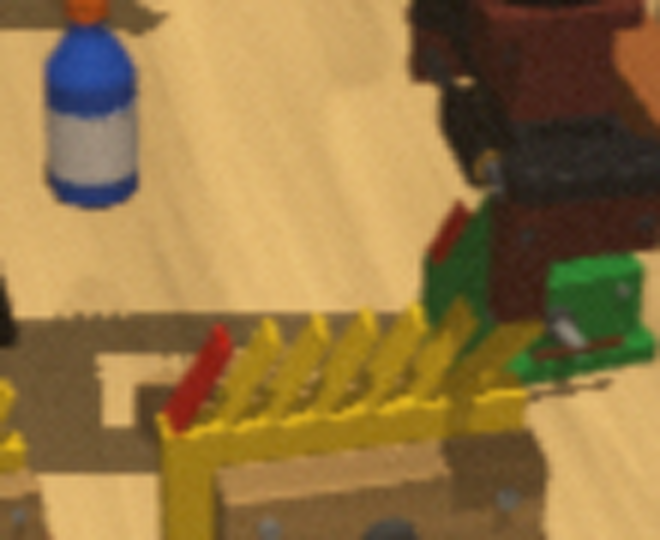

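Fingers 1–6 are upright again and the seventh is bent under the tool (crop 540,325). I'll slide off the end at the same height, then go up, all well clear.

Call:
carry_out --rows '[{"tx": 0.005, "ty": 0, "tz": 0, "rx": 0, "ry": 0, "rz": 0, "fingers": 0}, {"tx": 0.005, "ty": 0, "tz": 0, "rx": 0, "ry": 0, "rz": 0, "fingers": 0}, {"tx": 0.005, "ty": 0, "tz": 0, "rx": 0, "ry": 0, "rz": 0, "fingers": 0}, {"tx": 0.01, "ty": 0, "tz": 0, "rx": 0, "ry": 0, "rz": 0, "fingers": 0}, {"tx": 0.01, "ty": 0, "tz": 0, "rx": 0, "ry": 0, "rz": 0, "fingers": 0}]'

```text
t: 7.8
ee_pos: [0.6645, 0.0171, 0.1371]
eef_rot: [0.04, 3.141, -0.0]
wrist_force: [0.4, -0.3, -0.0]
grip_width: 0.0006
```

Call:
carry_out --rows '[{"tx": 0.01, "ty": 0, "tz": 0, "rx": 0, "ry": 0, "rz": 0, "fingers": 0}, {"tx": 0.005, "ty": 0, "tz": 0.03, "rx": 0, "ry": 0, "rz": 0, "fingers": 0}, {"tx": 0.005, "ty": 0, "tz": 0.04, "rx": 0, "ry": 0, "rz": 0, "fingers": 0}, {"tx": 0, "ty": 0, "tz": 0.03, "rx": 0, "ry": 0, "rz": 0, "fingers": 0}, {"tx": 0, "ty": 0, "tz": 0, "rx": 0, "ry": 0, "rz": 0, "fingers": 0}]'

```text
t: 8.43
ee_pos: [0.6857, 0.017, 0.24]
eef_rot: [0.04, 3.135, -0.001]
wrist_force: [0.2, -0.5, -0.2]
grip_width: 0.0006
```

```bash
python3 - <<'E'
from h import *
im=read_camera('side')[:,:,::-1]
x0,y0,s=205,120,6
cv2.imwrite('pics/c6.png',cv2.resize(im[y0:y0+90,x0:x0+110],None,fx=s,fy=s,interpolation=cv2.INTER_CUBIC))
o=observe();print(o['t'],o['ee_pos'],o['wrist_force'])
read_camera('top')
for c in('side','top'):
  for t in('glue_bottle','offcut','sanding_block'):
    print(c,t,[(np.round(d['location'],3),round(d['confidence'],2)) for d in models.pinpoint(c,t)[:1]])
E
```

```text
8.475 [0.68435299 0.01709144 0.23790819] [-0.15301634  0.21696961 -0.28119031]
side glue_bottle [(array([0.497, 0.39 , 0.002]), 0.65)]
side offcut [(array([0.518, 0.145, 0.005]), 0.41)]
side sanding_block [(array([ 0.535, -0.149, -0.002]), 0.76)]
top glue_bottle [(array([ 0.494,  0.388, -0.001]), 0.66)]
top offcut []
top sanding_block [(array([ 0.534, -0.152, -0.001]), 0.8)]
```

View pics/c6.png

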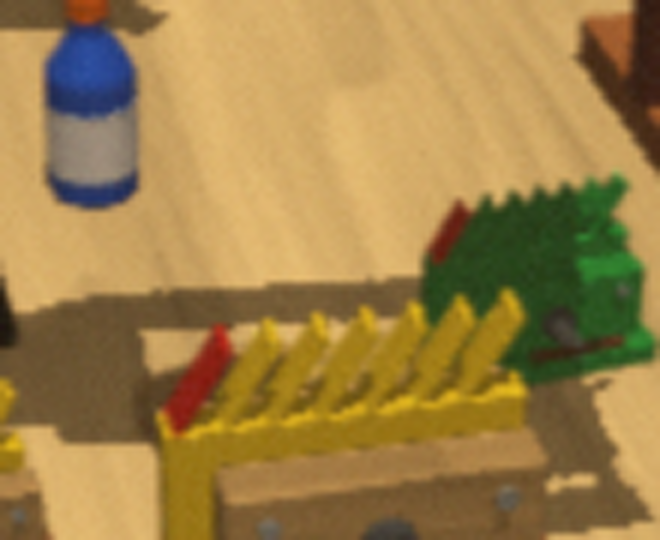

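All seven fingers are back at their rest positions (tips from crop 222,330 to 513,295, the same as before), and the tool is clear.

```bash
python3 -c "
from cell import job_done;print(job_done())"
```

```text
the job is handed in; nothing more can be done
None
```

I stroked the large yellow featherboard once along its row with the fingertips shut, from beyond the red first finger to past the seventh, about 6 mm below the tips. The job took about 8.5 s of the 43 s allowed and is handed in.

- **During the stroke:** the pictures show finger 1, fingers 3–4 and finger 7 bent under the tool, with the fingers behind it already sprung back. By eye, finger 1's tip moved roughly 10 mm along and 6–8 mm down. I did not picture fingers 2, 5 and 6 while they were bent. The tool passed them at the same height, and the wrist force stayed between about 1 and 5 N throughout.
- **At the end:** the last side picture shows all seven fingers back at rest. The tool was about 95 mm above the tips and beyond the end of the row, with no contact force.
- **Loose things:** the glue bottle, sanding block and offcut were re-measured within about 5 mm of their first positions, which is about the networks' accuracy. In the final check the top-camera network missed the offcut, but the side camera still saw it in place. I did not re-measure the stain can, and the tool never went near it.

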